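# Square a single on the copy stand and lock its column at the mark

## Task

Get the copy stand ready to photograph a 7-inch single: slide the boxed single on the grey board snugly into the corner, flat against both metal stops. Then grip the spring-loaded steel leg of the column, push it down until its red ring sits level on the top rim of the clutch, and while holding it at that mark swing the red cam lever round clockwise until it is fully closed. Finish still gripping the leg at its mark, hand on, ready for the camera arm to be fitted, and leave the other things on the table where they are.

Things in the scene. Friction and masses are not known exactly. Their poses are not given: they have to be found in the camera images.
- board: Copy board: grey laminate slab 300 x 500 x 16 mm fixed to the table, white grid lines on its right part. Origin: centre of its underside. x points away from the robot (far edge at +150 mm), y to the left along its long side; turned at most 0.15 rad from the robot's axes. Carries the two stops and, at (0, +170 mm), the bolted-down column.
- corner (a point): Inner corner of the two aluminium stops, on the board's top face (16 mm above the table). Axes as the board's. The far stop runs 290 mm from here towards -y and blocks motion to +x; the left stop runs 235 mm from here towards -x and blocks motion to +y. Both are 12 mm wide and stand 10 mm above the board.
- single: The boxed single: rigid flat square case 186 x 186 x 12 mm, brown with black edges and a red record label in the middle, about 0.18 kg, loose on the board, slides with 1 to 2 N and easily along the smooth stops. Origin: centre of its underside. Its x axis starts within 0.25 rad of the board's x: its +x side goes on the far stop, its +y side on the left stop. Home, its centre lies at (-93, -93) mm from the corner.
- rim (a point): Centre of the top rim of the column's clutch, on the column axis, 155 mm above the board's top face (171 mm above the table). Axes as the board's. The column below is a 31 mm tube with a black clutch body 46 mm across; the red ring of the cam lever, 47 mm across, forms the rim.
- leg: The sliding leg: round upright steel tube, 20 mm in diameter, in the clutch; it also turns freely about its own axis. A spring lifts it with 4 to 5 N: let go, it rises to its upper stop, even with the lever closed, so keep hold. It starts there, its shoulder 118 mm above the rim (a thin brass stud stands 8 mm higher). Origin: on the axis, at rim height when fully up; moves down with the leg. z up.
- leg_top (a point): Shoulder at the top of the leg, on its axis: 118 mm above the rim when fully up, 58 mm when the leg is at the mark.
- red_ring (a point): Lower edge of the red ring painted round the leg (4 mm tall), on the axis: the length mark. 60 mm above the rim when the leg is fully up; at the mark it is level with the rim. Two thin black rings below it are for larger records and are not used.
- leg_slide (a joint): How far the leg is pushed down, m: 0 fully up, 0.060 when the red ring's lower edge is level with the rim (the mark), 0.090 fully down.
- lever_tip (a point): Top of the outer end of the cam lever, 60 mm from the column axis, 30 mm above the rim. The lever is a red cap ring round the leg with one radial upright wing, 6 mm thick, 13 to 65 mm from the axis, from the rim to 30 mm above it. A hand that grips the leg at the mark with fingertips lower than the wing's top (5 to 20 mm above the rim) and turns about the leg sweeps the wing with a finger's side.
- cam_lever (a joint): Angle of the cam lever about the column axis, rad: 0 fully closed (wing along the board's -x, towards the robot), growing counter-clockwise seen from above as it opens; open stop 1.2, starts 0.85 to 1.15. Stays where left. Turning it takes about 0.1 N m all the way, either direction.
- brush: Record brush, wooden back and black pad, 110 x 34 x 28 mm, lying on the board beyond the column; bystander. Origin: centre of underside.
- puck: Aluminium centre adaptor, 38 mm across, 11 mm tall, on the board before the column; bystander. Origin: centre of underside.
- camera_arm: Phone arm for the column, a 30 mm tall socket with a flat bar and cradle, 166 mm long, lying on the table at the left; bystander. Origin: under the socket; x along the bar.
- calculator: Grey pocket calculator 75 x 125 x 14 mm on the table; bystander. Origin: centre of underside.
- cd_stack: Three compact disc cases in a stack, 125 x 146 x 31 mm, on the table; bystander. Origin: centre of underside.
- stickers: Yellow dispenser with a roll of price stickers, 50 x 30 x 58 mm, on the table; bystander. Origin: centre of underside.

How it is judged:
By the outcome, as a careful person would: the job done as asked, in the order asked, and still so for the second after the job is handed in, while the arm keeps its last pose, push and grip.
It also fails if it takes over 72 s, if anything falls off the work surface, if the arm or the gripper's body presses on something with over 40 N, if the wrist force passes 120 N, or if a joint passes its speed limit or range.

## Robot

A 6-joint arm with a two-finger parallel gripper is mounted at the origin on the work surface. World frame = base frame: x ahead of the robot, y to its left, z up, the work surface at z = 0. Lengths are in m, angles in degrees, forces in N, time in s.
With the tool pointing down it reaches from about 0.3 to 0.75 m from the base axis. Payload 8.5 kg.
Tool frame: the origin (TCP) lies midway between the tips of the shut fingers; the grasp point (between the pads) lies 19 mm behind it (env.grip_depth is the distance from the TCP to the grasp point, in m); x points along the fingers, y is the direction in which the jaws open and shut, and the axes are right-handed (so a half turn about x gives the same grasp; the last joint's range is limited). The gripper opens to 85 mm and grips with 20 to 120 N. Pads are 22 mm wide; open, the fingers measure 114 mm over their backs; the gripper's body (76 mm by 85 mm) begins 54 mm behind the grasp point. The pads swing forward as they close: fully open they stand 13 mm farther back than shut.
Start: joints at [-12.336, 21.807, 74.336, -0, 83.858, -12.336], TCP at [0.55, 0, 0.231] pointing down, gripper open.
Joint ranges: [-178.18, 178.18], [-50.72, 133.34], [12.68, 142.11], [-81.47, 261.47], [9.98, 163.14], [-165.26, 165.26]. Speed limits (degrees/s): [136.94, 136.94, 180, 180, 180, 180].

## Interface

Orientations are given as a 3x3 rotation matrix whose columns are the frame's x, y, z axes.
In Python, from rig import env gives the robot as it stands.
- The arm moves only by the tool play_rows, never from a script. Its arguments are lists of equal length, an entry for each row: "travel": the shift along the world's x, y, z in cm, a list of three; "rotation": the turn, a rotation vector about the world's x, y, z in rad, a list of three; "claw": the finger opening in cm, from 0 to 8.54. A call has 1 to 12 rows; each row shifts and turns the pose as measured when the row begins; what a row does not reach is not made up. A row lasts 1/12 s, in which the tool goes at most 41.7 mm and 7.16 degrees, less where a joint would pass 70% of its speed; a pose out of reach is approached as far as the arm can. A call is refused whole if a number of a shift passes 4.17 or a number of a turn 0.125, either way. A call with a gripper value outside its range is refused whole. The fingers move at their own pace and stop on an object; "squeeze" is the grip in N (left out, the last holds). Time passes only in rows, so rows that do not move let the fingers close. It gives the time, the measured TCP pose, the force and the opening at its end, in the units of the state.
- env.observe(): the state, without advancing time (a new reading comes with each control period).
- env.get_image(name): name is "scene" or "side" or "wrist"; returns the picture (400x640x3 uint8, red, green, blue); there is no depth.
- env.camera_info(name): a dict with "vertical_fov" (degrees; the focal length in pixels is half the picture's height over the tangent of half this angle, whatever the lens; pixels are square), "cx", "cy" (the principal point, pixels), "D" ([k1, k2, p1, p2, k3] as OpenCV has them; the pictures are not rectified), "eye" and "rotation" of the camera in the world. Camera axes: x right, y down, z forward; pixel columns grow to the right and rows downward; lengths in m; the calibration is good to about 2 mm. A picture is of the moment at which its call begins: read the wrist's pose just before it. camera_info takes no time and is no camera call; for the wrist camera it gives the pose at the moment of the call.
- env.close_job(): hands the job in, once; it reports no verdict.
The state is a dict: "time_s": time; "q": joint angles; "qvel": joint speeds; "joint_efforts": joint torques, N m; "position": TCP position; "tool_rot": TCP orientation; "ft_force": force on the tool from outside, world axes, zero at the start; "wrist_torque": the same for the moment, N m; "grip_width": finger opening in m.
Only numpy, scipy, OpenCV 4.12 (cv2) and the standard library are available. Lean on these libraries where they do the work, as an engineer would, in place of code of your own. Each camera call takes 0.05 s, during which the arm holds its last target.

## Working session

There is one attempt and no reset: what is moved stays moved. The work goes in short steps, Python scripts to look and compute and a tool call to move; the robot and the scene stay as the last step left them, time stands still between calls to the robot, and variables do not carry over. Pictures are saved under pics/ and viewed, and the job is handed in when it is done.

Besides the shell and the picture viewer there is one more tool, called after "Call:" in YAML: its name, and indented under it one key for each argument. play_rows: Moves the arm, as the interface text tells. Its arguments: {"type":"object","properties":{"travel":{"type":"array","items":{"type":"array","items":{"type":"number"}}},"rotation":{"type":"array","items":{"type":"array","items":{"type":"number"}}},"claw":{"type":"array","items":{"type":"number"}},"squeeze":{"type":"number"}},"required":["travel","rotation","claw"]}

```bash
mkdir -p pics; ls; python3 - <<'E'
from rig import env
import cv2,json
s=env.observe(); print({k:(v.tolist() if hasattr(v,'tolist') else v) for k,v in s.items()})
for n in ["scene","side","wrist"]:
    i=env.camera_info(n); print(n,i)
    cv2.imwrite(f"pics/{n}0.png",env.get_image(n)[:,:,::-1])
E
```

```text
pics
{'time_s': 0.0, 'q': [-12.336269186976391, 21.842913937138345, 74.38701662290565, 0.0027412826076339786, 83.85725364798765, -12.3361224347067], 'qvel': [0.005265035830831811, -0.03223534693038049, 0.10071196087246395, 0.024105089046691237, 0.04267960904340127, 0.043728242157401384], 'joint_efforts': [-0.0010024064249591902, -44.84668850898743, -23.128581047058105, -0.0002871826109185349, 0.004738361021736637, 1.7724277086017537e-05], 'position': [0.5497016344306274, 7.077239002764677e-05, 0.2306804268960991], 'tool_rot': [[-0.0014763534491230323, 0.9999989101577214, -7.991411808458562e-06], [0.00037157025118916983, -7.442850346176281e-06, -0.9999999309400738], [-0.9999988411573493, -0.0014763563165371184, -0.00037155885795842904]], 'ft_force': [-0.08270777186842347, 0.2634504861835829, 0.28469585825283666], 'wrist_torque': [-0.0627455726574804, 0.05171767407861443, -0.04008625417871972], 'grip_width': 0.08511739749768875}
scene {'vertical_fov': 50.2933599547625, 'cx': 316.9807404920044, 'cy': 205.30638449651588, 'D': array([-0.09093442,  0.        ,  0.        ,  0.        ,  0.
[... 326 characters left out ...]
y([-0.01478921,  0.        ,  0.        ,  0.        ,  0.        ]), 'eye': array([-0.07602514,  0.84165062,  1.01503874]), 'rotation': array([[-0.81871804, -0.35584267,  0.4506404 ],
       [-0.57417   ,  0.5147908 , -0.63664687],
       [-0.00543941, -0.77997848, -0.6257827 ]])}
wrist {'vertical_fov': 64.79490164118374, 'cx': 314.76916165528445, 'cy': 197.4354447317751, 'D': array([-0.06132671,  0.        ,  0.        ,  0.        ,  0.        ]), 'eye': array([0.55005053, 0.07200429, 0.37285507]), 'rotation': array([[ 9.99998545e-01,  1.14697158e-03, -1.26271300e-03],
       [ 7.47175235e-04, -9.59934205e-01, -2.80224489e-01],
       [-1.53353093e-03,  2.80223138e-01, -9.59933665e-01]])}
```

View pics/scene0.png

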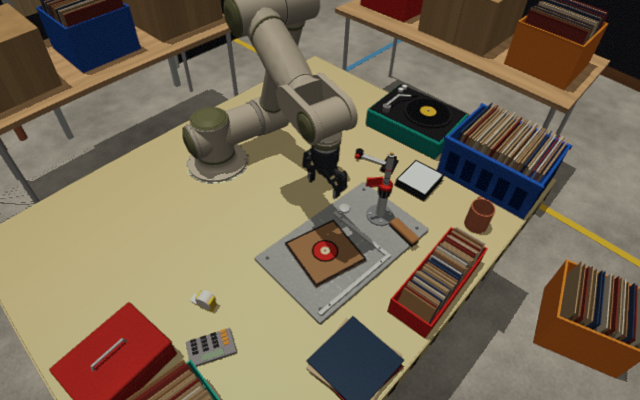

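View pics/side0.png

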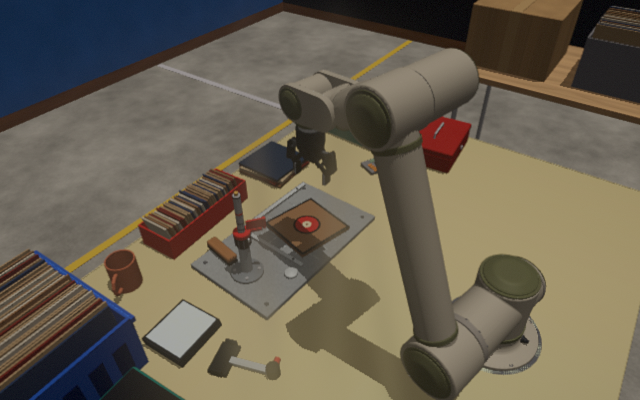

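View pics/wrist0.png

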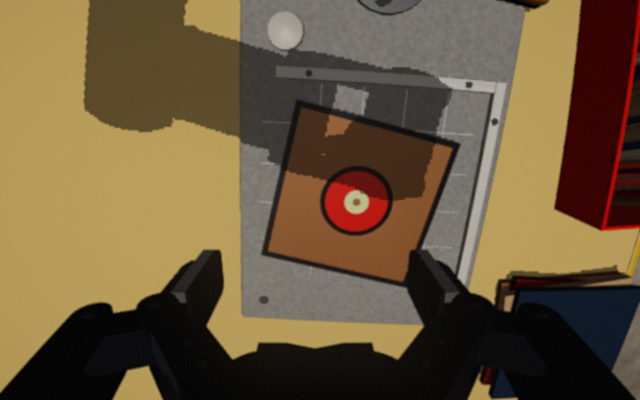

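```bash
cat > h.py <<'E'
import numpy as np, cv2
from rig import env
def K(i,h=400):
    f=h/2/np.tan(np.radians(i["vertical_fov"])/2)
    return np.array([[f,0,i["cx"]],[0,f,i["cy"]],[0,0,1.]])
def unproj(i,uv,z):
    n=cv2.undistortPoints(np.array(uv,float).reshape(-1,1,2),K(i),np.array(i["D"]))[:,0]
    d=np.c_[n,np.ones(len(n))]@np.array(i["rotation"]).T
    e=np.array(i["eye"]); t=(z-e[2])/d[:,2]
    return e+d*np.reshape(t,(-1,1))
def proj(i,P):
    R=np.array(i["rotation"]); e=np.array(i["eye"])
    c=(np.atleast_2d(P)-e)@R
    return cv2.projectPoints(c.reshape(-1,1,3),np.zeros(3),np.zeros(3),K(i),np.array(i["D"]))[0][:,0]
def crop(img,name,x0,y0,x1,y1,s):
    cv2.imwrite(f"pics/{name}.png",cv2.resize(img[y0:y1,x0:x1,::-1],None,fx=s,fy=s,interpolation=cv2.INTER_CUBIC))
E
python3 - <<'E'
import cv2
from h import *
w=cv2.imread("pics/wrist0.png")[:,:,::-1]; crop(w,"w0a",235,0,535,200,2.6); crop(w,"w0b",235,130,535,330,2.6)
s=cv2.imread("pics/side0.png")[:,:,::-1]; crop(s,"s0a",190,170,390,320,4)
s=cv2.imread("pics/scene0.png")[:,:,::-1]; crop(s,"c0a",250,140,440,280,4)
E
```

```text
(no output)
```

View pics/w0a.png

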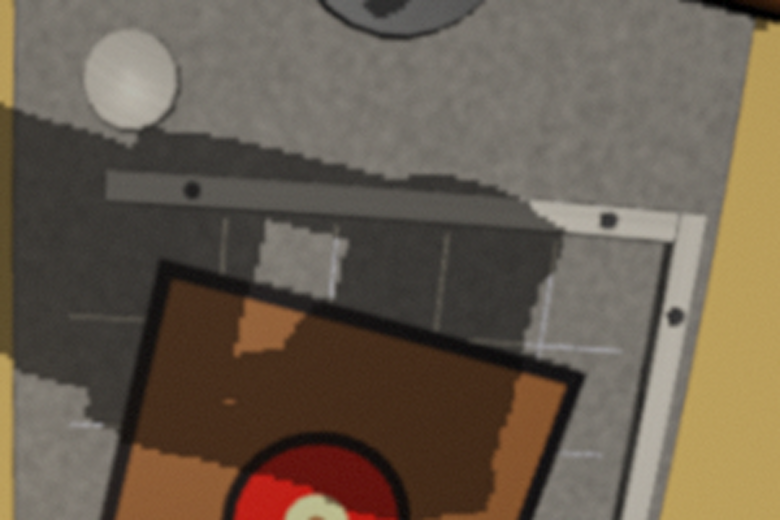

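View pics/w0b.png

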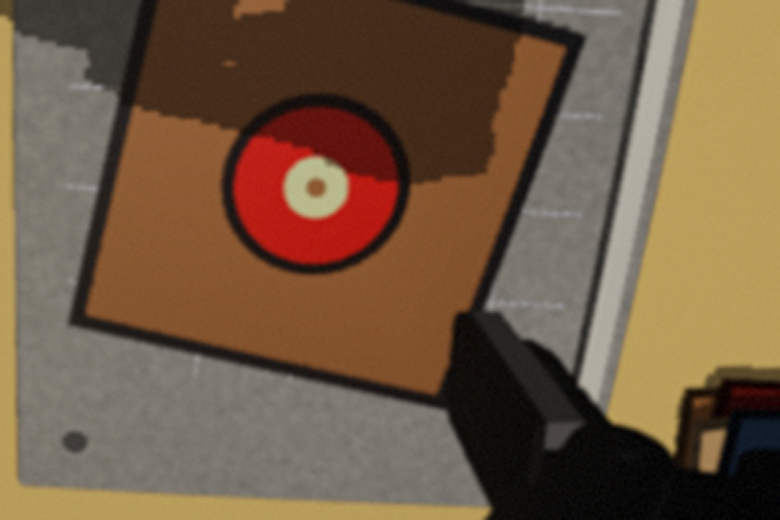

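View pics/s0a.png

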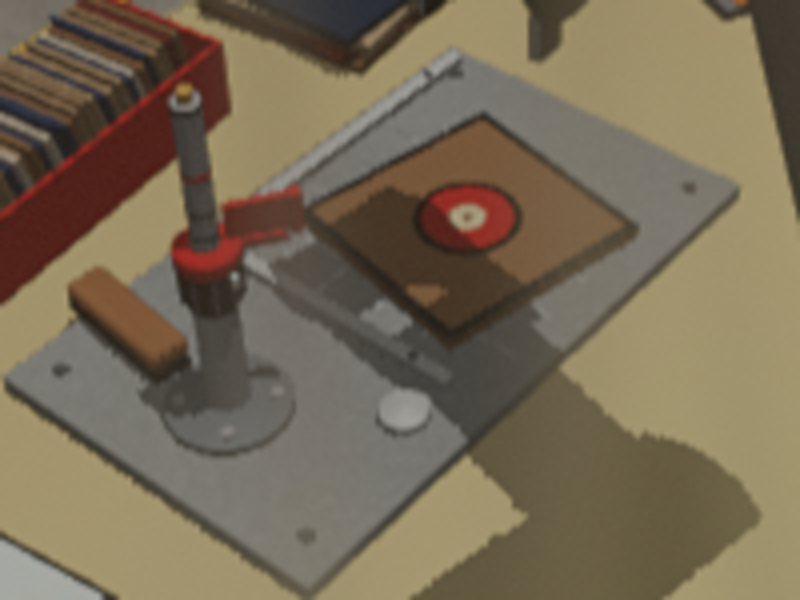

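View pics/c0a.png

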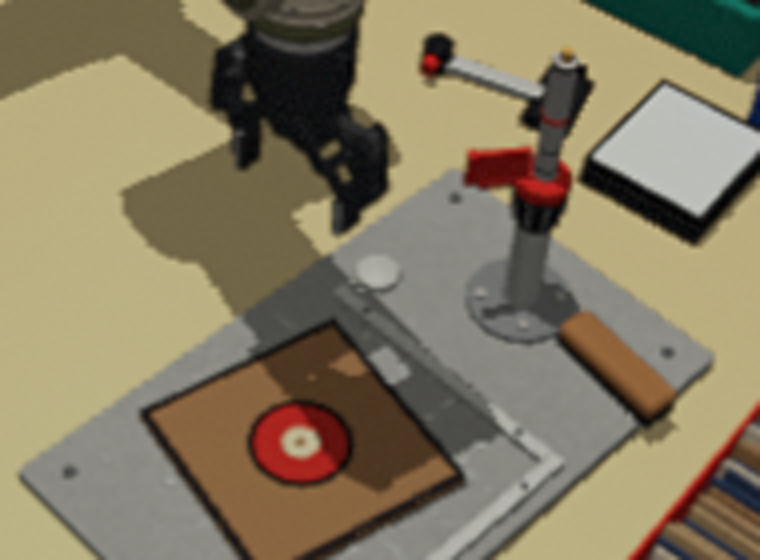

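```bash
python3 - <<'E'
from h import *
np.set_printoptions(precision=4,suppress=True)
i=env.camera_info("wrist")
s=unproj(i,[(493.5,92.3),(275.8,76.2),(473.5,200),(458,274)],.026); print("stop",s)
a=s[0]-s[1]; b=s[0]-s[3]
print("yaw from left stop",np.degrees(np.arctan2(a[1],a[0])),"far",np.degrees(np.arctan2(-b[0],b[1])),np.linalg.norm(a))
c=unproj(i,[(297.3,100.8),(459.2,144.2),(262,255),(356.5,201.9)],.028); print("single",c)
print(np.linalg.norm(c[1]-c[0]),np.linalg.norm(c[2]-c[0]),np.degrees(np.arctan2(*(c[1]-c[0])[1::-1])),(c[1]+c[2])/2)
b=unproj(i,[(240.8,20),(242,314.6)],.016); print("board near",b, np.degrees(np.arctan2(-(b[0]-b[1])[0],(b[0]-b[1])[1])))
for n,uv in (("side",(236,195.5)),("scene",(391.7,155.0))): print(n,unproj(env.camera_info(n),[uv],.289))
# lever tip etc. / side: rim base, screw holes
print("side lever tip",unproj(env.camera_info("side"),[(190+302/4,170+188/4)],.201), "scene",unproj(env.camera_info("scene"),[(250+467/4,140+152/4)],.201))
E
```

```text
stop [[ 0.7411  0.0883  0.026 ]
 [ 0.509   0.1021  0.026 ]
 [ 0.735  -0.0322  0.026 ]
 [ 0.7297 -0.1293  0.026 ]]
yaw from left stop -3.4025010987172823 far -3.011126296355034 0.23250656413920232
single [[ 0.5312  0.0772  0.028 ]
 [ 0.7088  0.0326  0.028 ]
 [ 0.4859 -0.1013  0.028 ]
 [ 0.5975 -0.034   0.028 ]]
0.18306119612881316 0.1841784521964429 -14.113660172504334 [ 0.5973 -0.0344  0.028 ]
board near [[ 0.473   0.159   0.016 ]
 [ 0.4521 -0.1961  0.016 ]] -3.3599729451001594
side [[0.6213 0.2116 0.289 ]]
scene [[0.6273 0.2068 0.289 ]]
side lever tip [[0.5818 0.158  0.201 ]] scene [[0.5858 0.1571 0.201 ]]
```

Call:
play_rows:
  travel:
    - [1,-3.6,-2]
    - [1,-3.6,-2]
    - [1,-3.6,-2]
    - [1,-3.6,-2]
    - [1,-3.6,-2]
    - [0,-0.5,-1]
    - [0,0,-2]
    - [0,0,-2]
    - [0,0,-2]
  rotation:
    - [0,0,-0.058]
    - [0,0,0]
    - [0,0,0]
    - [0,0,0]
    - [0,0,0]
    - [0,0,0]
    - [0,0,0]
    - [0,0,0]
    - [0,0,0]
  claw: [8.5,8.5,8.5,8.5,8.5,8.5,8.5,8.5,8.5]

```text
time_s: 0.9
position: [0.6002, -0.1891, 0.0588]
tool_rot: [[0.007, 0.998, -0.059], [-0.001, -0.059, -0.998], [-1.0, 0.007, 0.001]]
ft_force: [0.1, -0.2, 0.8]
grip_width: 0.0852
```

```bash
python3 - <<'E'
from h import *
o=env.observe(); print(o["position"],o["ft_force"],np.array(o["tool_rot"]).round(3).tolist())
for n in ["scene","wrist"]: cv2.imwrite(f"pics/{n}1.png",env.get_image(n)[:,:,::-1])
E
```

```text
[ 0.60019936 -0.18913938  0.05877094] [ 0.11847411 -0.15094504  0.84694891] [[0.007, 0.998, -0.059], [-0.001, -0.059, -0.998], [-1.0, 0.007, 0.001]]
```

View pics/wrist1.png

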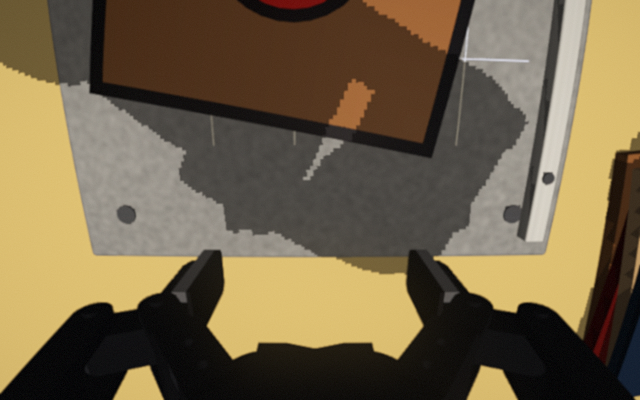

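```bash
python3 - <<'E'
from h import *
i=env.camera_info("wrist")
print(unproj(i,[(430,156),(92,92)],.028).round(4), unproj(i,[(95,253),(545,253)],.016).round(4),unproj(i,[(526,238),(545,240)],.026).round(4))
E
```

```text
[[ 0.6644 -0.1458  0.028 ]
 [ 0.4847 -0.1004  0.028 ]] [[ 0.4529 -0.1989  0.016 ]
 [ 0.7497 -0.2163  0.016 ]] [[ 0.7275 -0.1996  0.026 ]
 [ 0.7402 -0.2018  0.026 ]]
```

Call:
play_rows:
  travel:
    - [0,0,-1.5]
    - [0,0,-1.5]
    - [0,0,-1]
    - [0,0,-0.5]
    - [0,0,-0.3]
    - [0,0,0]
  rotation:
    - [0,0,0]
    - [0,0,0]
    - [0,0,0]
    - [0,0,0]
    - [0,0,0]
    - [0,0,0]
  claw: [8.5,8.5,8.5,8.5,8.5,8.5]

```text
time_s: 1.5
position: [0.6009, -0.1874, 0.0122]
tool_rot: [[0.006, 0.998, -0.057], [-0.001, -0.057, -0.998], [-1.0, 0.006, 0.001]]
ft_force: [0.4, -0.6, -0.8]
grip_width: 0.085
```

Call:
play_rows:
  travel:
    - [0,0,-0.3]
    - [0,0.6,-0.1]
    - [0,0.7,0]
    - [0,0.7,0]
    - [0,0.7,0]
    - [0,0.7,0]
    - [0,0.7,0]
    - [0,0.7,0]
    - [0,0.7,0]
    - [0,0.7,0]
  rotation:
    - [0,0,0]
    - [0,0,0]
    - [0,0,0]
    - [0,0,0]
    - [0,0,0]
    - [0,0,0]
    - [0,0,0]
    - [0,0,0]
    - [0,0,0]
    - [0,0,0]
  claw: [8.5,8.5,8.5,8.5,8.5,8.5,8.5,8.5,8.5,8.5]

```text
time_s: 2.33
position: [0.6023, -0.1198, 0.0114]
tool_rot: [[0.012, 0.998, -0.057], [-0.004, -0.057, -0.998], [-1.0, 0.012, 0.003]]
ft_force: [-0.2, -1.4, 0.4]
grip_width: 0.0853
```

```bash
python3 - <<'E'
from h import *
for n in ["wrist"]: cv2.imwrite(f"pics/{n}2.png",env.get_image(n)[:,:,::-1])
E
```

```text
(no output)
```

View pics/wrist2.png

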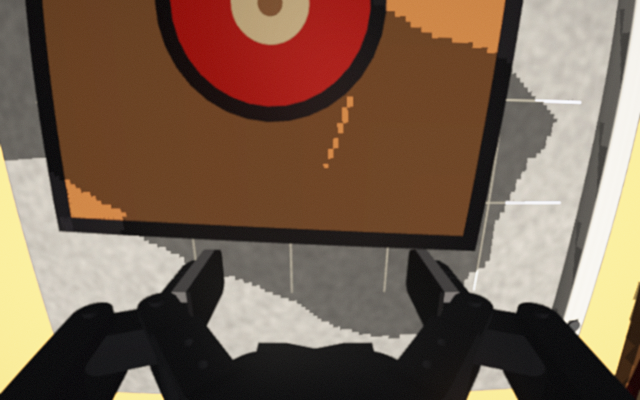

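Call:
play_rows:
  travel:
    - [0,0,-0.4]
    - [0,0.6,-0.1]
    - [0,0.6,-0.1]
    - [0,0.6,-0.1]
    - [0,0.5,-0.1]
    - [0,0.5,-0.1]
    - [0,0.5,-0.1]
  rotation:
    - [0.004,0.012,0]
    - [0,0.003,0]
    - [0,0,0]
    - [0,0,0]
    - [0,0,0]
    - [0,0,0]
    - [0,0,0]
  claw: [8.5,8.5,8.5,8.5,8.5,8.5,8.5]

```text
time_s: 2.97
position: [0.6026, -0.1025, 0.0044]
tool_rot: [[-0.003, 0.998, -0.057], [-0.032, -0.057, -0.998], [-0.999, -0.001, 0.032]]
ft_force: [-6.2, -25.8, 4.4]
grip_width: 0.0849
```

Call:
play_rows:
  travel:
    - [0,-0.5,0.4]
    - [0,-2,0.5]
    - [0,-2,2]
    - [0,-2,4]
    - [-2,-2,4]
    - [-3,2,4]
    - [-3,2,4]
  rotation:
    - [0.032,0,0]
    - [0,0,0]
    - [0,0,-0.12]
    - [0,0,-0.12]
    - [0,0,-0.12]
    - [0,0,-0.12]
    - [0,0,-0.12]
  claw: [8.5,8.5,8.5,8.5,8.5,8.5,8.5]

```text
time_s: 3.55
position: [0.5342, -0.1564, 0.1675]
tool_rot: [[-0.012, 0.779, -0.627], [0.012, -0.627, -0.779], [-1.0, -0.017, -0.001]]
ft_force: [1.6, 0.5, 0.7]
grip_width: 0.0849
```

```bash
python3 - <<'E'
from h import *
for n in ["wrist"]: cv2.imwrite(f"pics/{n}3.png",env.get_image(n)[:,:,::-1])
E
```

```text
(no output)
```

View pics/wrist3.png

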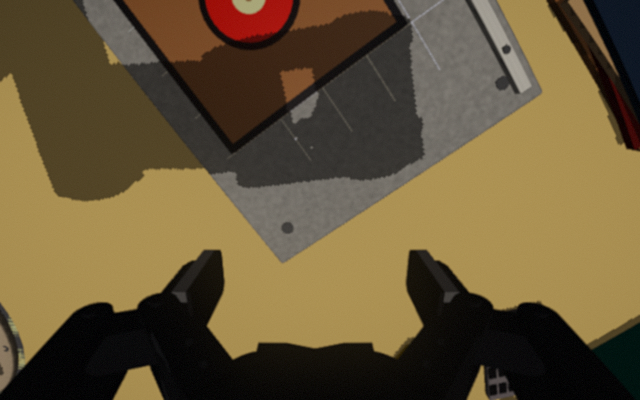

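Call:
play_rows:
  travel:
    - [-1,2.1,0]
    - [-1,2.1,0]
    - [-1,2.1,0]
    - [-1,2.1,0]
    - [-1,2.1,-1]
    - [-1,2.1,-1]
    - [-1,2.1,-1]
    - [-0.5,2.1,-1]
    - [0,0,-2]
    - [0,0,-2]
    - [0,0,-2]
    - [0,0,0]
  rotation:
    - [0,0,-0.119]
    - [0,0,-0.119]
    - [0,0,-0.119]
    - [0,0,-0.119]
    - [0,0,-0.119]
    - [0,0,-0.119]
    - [0,0,-0.119]
    - [0,0,-0.119]
    - [0,0,0]
    - [0,0,0]
    - [0,0,0]
    - [0,0,0]
  claw: [8.5,8.5,8.5,8.5,8.5,8.5,8.5,8.5,8.5,8.5,8.5,8.5]

```text
time_s: 4.6
position: [0.4508, 0.0251, 0.0762]
tool_rot: [[0.01, -0.104, -0.995], [0.0, -0.995, 0.104], [-1.0, -0.001, -0.01]]
ft_force: [-0.1, 0.0, -0.4]
grip_width: 0.085
```

```bash
python3 - <<'E'
from h import *
cv2.imwrite(f"pics/wrist4.png",env.get_image("wrist")[:,:,::-1])
o=env.observe(); print(o["tool_rot"],o["q"])
E
```

```text
[[ 1.17572677e-02 -1.03560596e-01 -9.94553653e-01]
 [-2.19635374e-04 -9.94622644e-01  1.03565184e-01]
 [-9.99930857e-01 -9.99204420e-04 -1.17167902e-02]] [-11.97407454  23.02037406 102.91897459   0.1587547   53.39914502
  83.87658683]
```

View pics/wrist4.png

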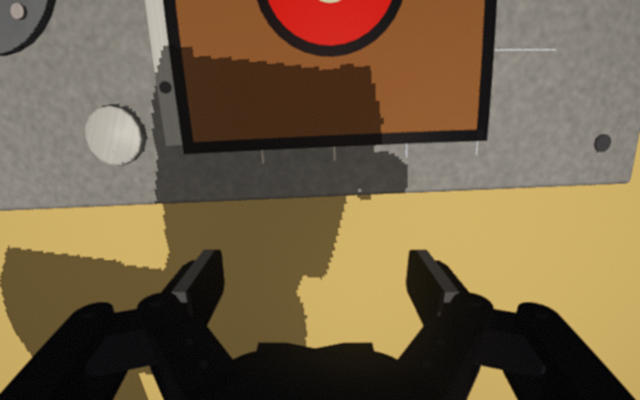

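Call:
play_rows:
  travel:
    - [0,-1.5,-2]
    - [0,0,-2]
    - [0,0,-1.5]
    - [0,0,-0.9]
    - [0,0,-0.3]
  rotation:
    - [0,0.012,0.046]
    - [0,0,0]
    - [0,0,0]
    - [0,0,0]
    - [0,0,0]
  claw: [8.5,8.5,8.5,8.5,8.5]

```text
time_s: 5.07
position: [0.4559, 0.0086, 0.0142]
tool_rot: [[0.01, -0.055, -0.998], [-0.002, -0.998, 0.055], [-1.0, 0.002, -0.011]]
ft_force: [0.9, -0.7, 0.6]
grip_width: 0.0851
```

Call:
play_rows:
  travel:
    - [0,0,-0.5]
    - [0.6,0,-0.2]
    - [0.7,0,-0.1]
    - [0.7,0,-0.05]
    - [0.7,0,-0.05]
    - [0.7,0,-0.05]
    - [0.7,-0.05,-0.05]
    - [0.7,-0.05,-0.05]
    - [0.7,-0.05,-0.05]
  rotation:
    - [0,0.011,0]
    - [0,0,0]
    - [0,0,0]
    - [0,0,0]
    - [0,0,0]
    - [0,0,0]
    - [0,0,0]
    - [0,0,0]
    - [0,0,0]
  claw: [8.5,8.5,8.5,8.5,8.5,8.5,8.5,8.5,8.5]

```text
time_s: 5.82
position: [0.5187, 0.0068, 0.0066]
tool_rot: [[0.004, -0.055, -0.999], [-0.004, -0.999, 0.054], [-1.0, 0.004, -0.005]]
ft_force: [-0.7, -0.1, -0.2]
grip_width: 0.0853
```

Call:
play_rows:
  travel:
    - [0.6,0,0]
    - [0.6,-0.05,0]
    - [0.5,0,0]
    - [0.5,0,0]
    - [0.4,0,0]
    - [0.4,0,0]
  rotation:
    - [0,0,0]
    - [0,0,0]
    - [0,0,0]
    - [0,0,0]
    - [0,0,0]
    - [0,0,0]
  claw: [8.5,8.5,8.5,8.5,8.5,8.5]

```text
time_s: 6.32
position: [0.54, 0.0077, 0.0039]
tool_rot: [[-0.028, -0.056, -0.998], [0.0, -0.998, 0.056], [-1.0, 0.001, 0.028]]
ft_force: [-17.0, -1.7, 7.0]
grip_width: 0.0851
```

```bash
python3 - <<'E'
from h import *
cv2.imwrite(f"pics/wrist5.png",env.get_image("wrist")[:,:,::-1])
c=env.get_image("scene"); crop(c,"c5",250,140,440,290,4)
E
```

```text
(no output)
```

View pics/wrist5.png

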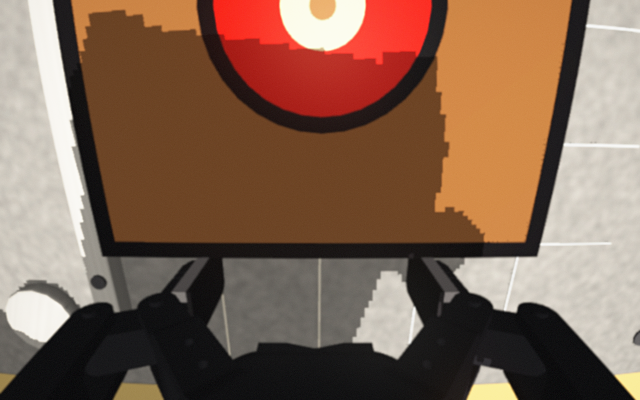

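View pics/c5.png

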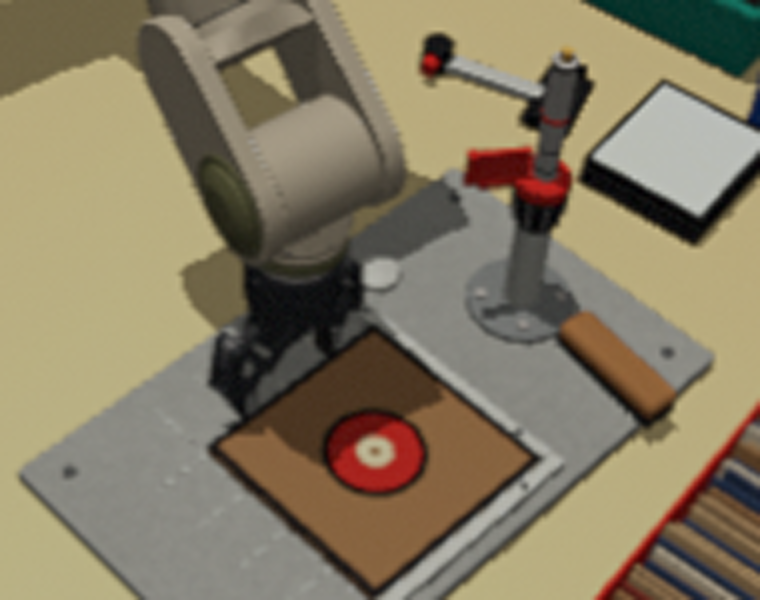

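Call:
play_rows:
  travel:
    - [-0.6,0,0.3]
    - [-1.5,0,0.5]
    - [-1,0,3]
    - [0,0,4]
    - [1,0,4]
    - [1,1,4]
    - [1,1,4]
    - [1,0,4]
    - [0,0,0]
  rotation:
    - [0,-0.028,0]
    - [0,0,0]
    - [0,0,0]
    - [0,0,0]
    - [0,0,0]
    - [0,0,0]
    - [0,0,0]
    - [0,0,0]
    - [0,0,0]
  claw: [8.5,8.5,8.5,8.5,8.5,8.5,8.5,8.5,8.5]

```text
time_s: 7.17
position: [0.5429, 0.029, 0.2466]
tool_rot: [[-0.008, -0.057, -0.998], [0.003, -0.998, 0.057], [-1.0, -0.003, 0.008]]
ft_force: [0.5, 0.1, 0.3]
grip_width: 0.085
```

```bash
python3 - <<'E'
from h import *
print(env.camera_info("wrist")["eye"])
w=env.get_image("wrist")
cv2.imwrite(f"pics/wrist6.png",cv2.resize(w[:260,:,::-1],None,fx=1.25,fy=1.25)); cv2.imwrite("pics/raw6.png",w[:,:,::-1])
E
```

```text
[0.61555844 0.02503384 0.38807583]
```

View pics/wrist6.png

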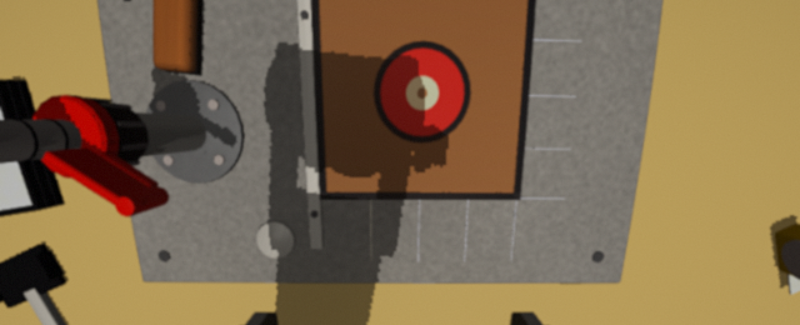

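```bash
python3 - <<'E'
from h import *
w=cv2.imread("pics/raw6.png")[:,:,::-1]
crop(w,"w6z",225,0,435,165,3.6)
E
```

```text
(no output)
```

View pics/w6z.png

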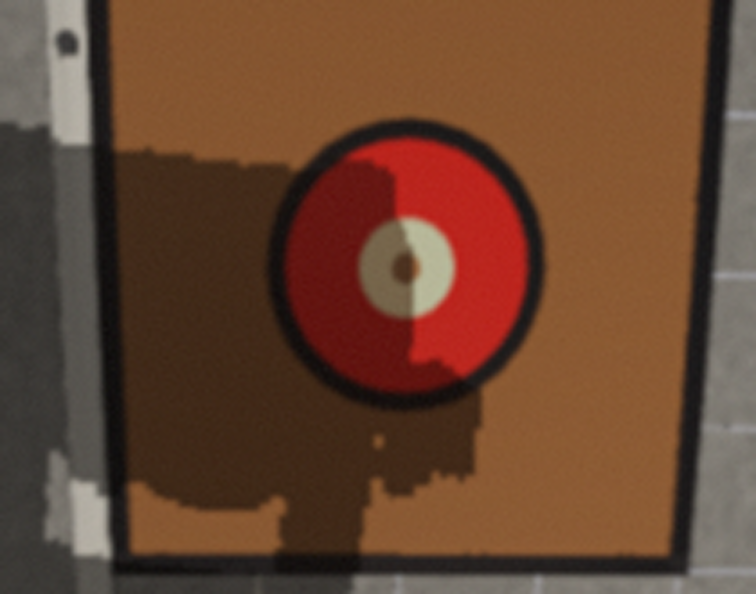

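```bash
python3 - <<'E'
from h import *
i=env.camera_info("wrist")
print(unproj(i,[(155,105),(194.4,104),(160,64),(156,146.4),(258.4,74),(337,74)],[.02,.02,.02,.02,.028,.028]).round(4))
# corrected home prediction
E
```

```text
[[0.6225 0.2077 0.02  ]
 [0.6202 0.162  0.02  ]
 [0.6654 0.1941 0.02  ]
 [0.5758 0.2155 0.02  ]
 [0.6464 0.0851 0.028 ]
 [0.6414 0.0014 0.028 ]]
```

```bash
python3 - <<'E'
from h import *
i=env.camera_info("wrist")
b=unproj(i,np.array([(211.5,104),(218,160),(168,160),(160.5,105)])/1.25,.022);print(b.round(4),b.mean(0))
w=cv2.imread("pics/raw6.png")[:,:,::-1]
crop(w,"w6y",0,50,200,180,4)
E
```

```text
[[0.6444 0.1862 0.022 ]
 [0.5955 0.1887 0.022 ]
 [0.5988 0.2362 0.022 ]
 [0.6474 0.2333 0.022 ]] [0.62151052 0.21108564 0.022     ]
```

View pics/w6y.png

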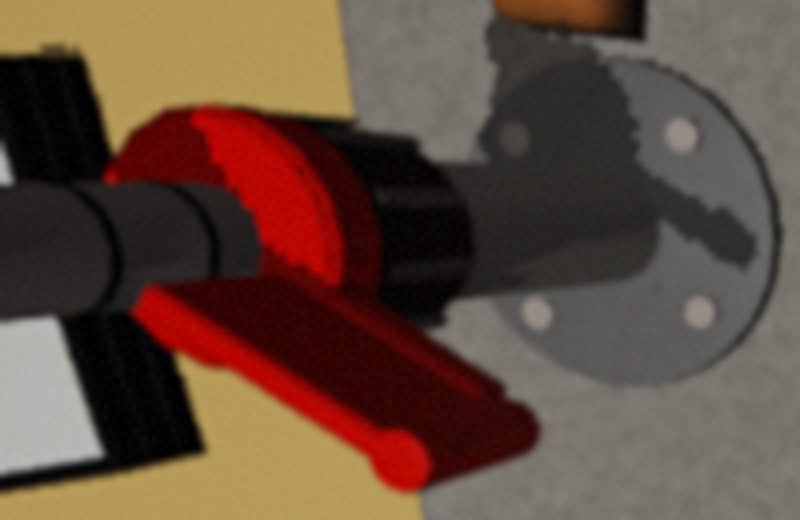

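Call:
play_rows:
  travel:
    - [0,0,3]
    - [0,0,3]
    - [0.5,1,3]
    - [1.2,2.8,0]
    - [1.2,2.8,0]
    - [1.2,2.8,0]
    - [1.2,2.8,0]
    - [0,0,0]
  rotation:
    - [0,0,0.108]
    - [0,0,0.108]
    - [0,0,0.108]
    - [0,0,0.108]
    - [0,0,0.108]
    - [0,0,0.108]
    - [0,0,0.108]
    - [0,0,0]
  claw: [8.5,8.5,8.5,8.5,8.5,8.5,8.5,8.5]

```text
time_s: 7.88
position: [0.5938, 0.1547, 0.3284]
tool_rot: [[-0.025, 0.668, -0.744], [-0.013, -0.744, -0.668], [-1.0, -0.007, 0.027]]
ft_force: [1.0, -0.0, -0.5]
grip_width: 0.085
```

```bash
python3 - <<'E'
from h import *
i=env.camera_info("wrist"); print(i["eye"],env.observe()["q"])
P=[(0.6215,0.211,.289),(0.6245,0.209,.289),(0.6215,.211,.016)]
print(proj(i,P))
w=env.get_image("wrist")
cv2.imwrite("pics/wrist7.png",w[:,:,::-1])
E
```

```text
[0.65058931 0.20476384 0.4684636 ] [  3.83296769  27.07259893  50.10265422  -0.64343137 104.28851069
  51.77909059]
[[274.42366034 128.99869318]
 [280.57793733 127.36782081]
 [300.02336451 109.62497379]]
```

View pics/wrist7.png

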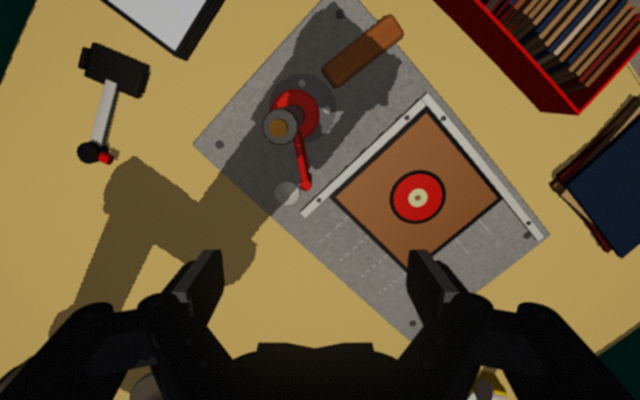

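```bash
python3 - <<'E'
from h import *
w=cv2.imread("pics/wrist7.png")[:,:,::-1]
crop(w,"w7z",320,80,560,260,3.3)
crop(w,"w7y",240,60,360,200,5)
E
```

```text
(no output)
```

View pics/w7z.png

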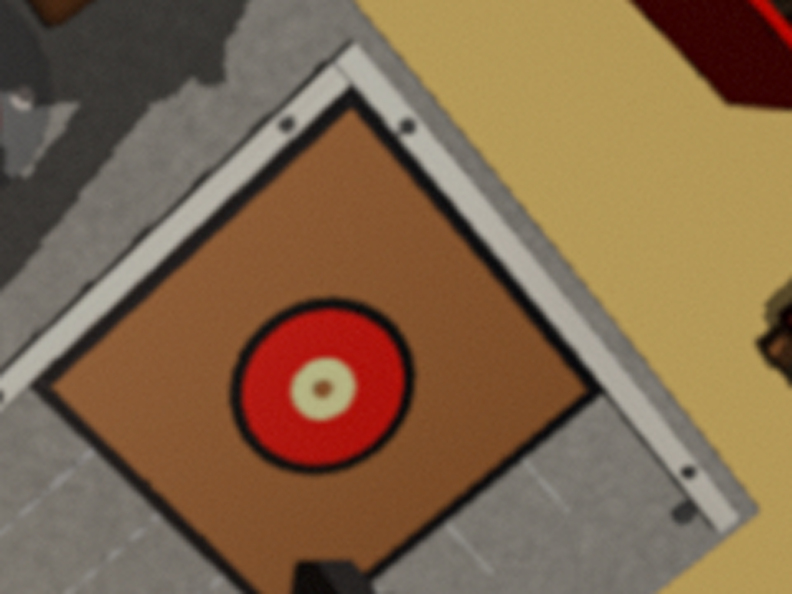

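View pics/w7y.png

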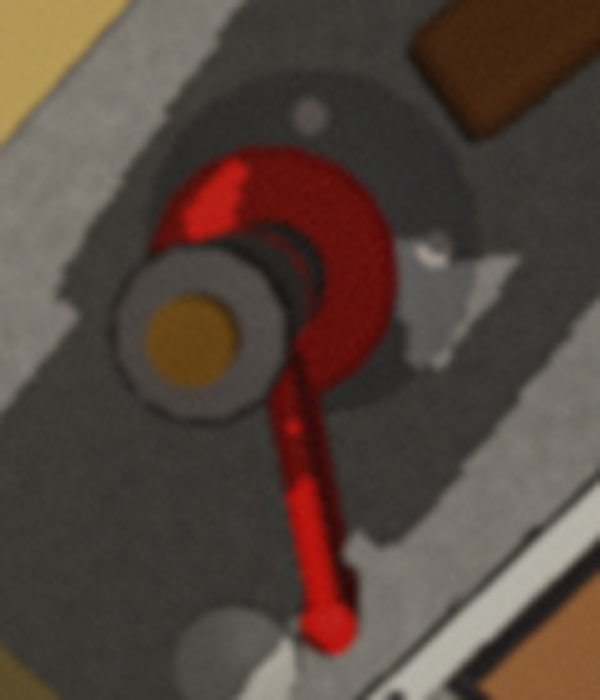

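```bash
python3 - <<'E'
from h import *
i=env.camera_info("wrist")
a=unproj(i,[(280,126.6),(295,114.2),(306.2,184.4),(438,197)],[.289,.171,.201,.028]);print(a.round(4))
d=a[2]-[.624,.21,.201]; print(np.linalg.norm(d),np.degrees(np.arctan2(d[1],d[0]))%360)
E
```

```text
[[ 0.6244  0.2075  0.289 ]
 [ 0.625   0.2074  0.171 ]
 [ 0.5885  0.1605  0.201 ]
 [ 0.6635 -0.0246  0.028 ]]
0.060914626996683936 234.3249714303559
```

Call:
play_rows:
  travel:
    - [0.8,1.3,0]
    - [0.8,1.3,0]
    - [0.7,1.3,0]
    - [0.6,1.2,0]
    - [0,0,0]
    - [0,0,0]
  rotation:
    - [0.013,-0.025,0]
    - [0,0,0]
    - [0,0,0]
    - [0,0,0]
    - [0,0,0]
    - [0,0,0]
  claw: [8.5,8.5,8.5,8.5,8.5,8.5]

```text
time_s: 8.43
position: [0.6242, 0.2042, 0.3235]
tool_rot: [[-0.002, 0.655, -0.756], [0.002, -0.756, -0.655], [-1.0, -0.003, -0.0]]
ft_force: [-1.2, -0.7, -0.1]
grip_width: 0.0851
```

```bash
python3 - <<'E'
from h import *
i=env.camera_info("wrist"); o=env.observe(); print(i["eye"],o["q"],o["position"])
P=[(0.6245,0.208,.289)]
print(proj(i,P))
w=env.get_image("wrist")
cv2.imwrite("pics/wrist8.png",w[:,:,::-1])
E
```

```text
[0.67855145 0.2511687  0.46559718] [  7.74663193  31.52298569  43.199463     0.15398162 105.35202312
  56.87095643] [0.62420189 0.20416846 0.32351552]
[[311.10406166 225.4281743 ]]
```

View pics/wrist8.png

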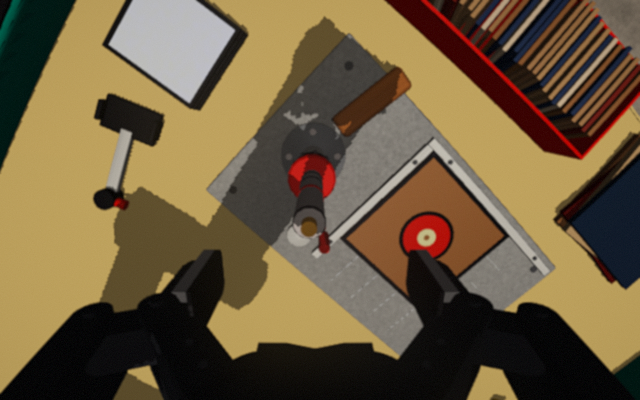

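```bash
python3 - <<'E'
from h import *
i=env.camera_info("wrist");w=cv2.imread("pics/wrist8.png")[:,:,::-1]
print(unproj(i,[(309,221.5)],.289))
crop(w,"w8",260,130,360,260,5)
E
```

```text
[[0.62545218 0.21044983 0.289     ]]
```

View pics/w8.png

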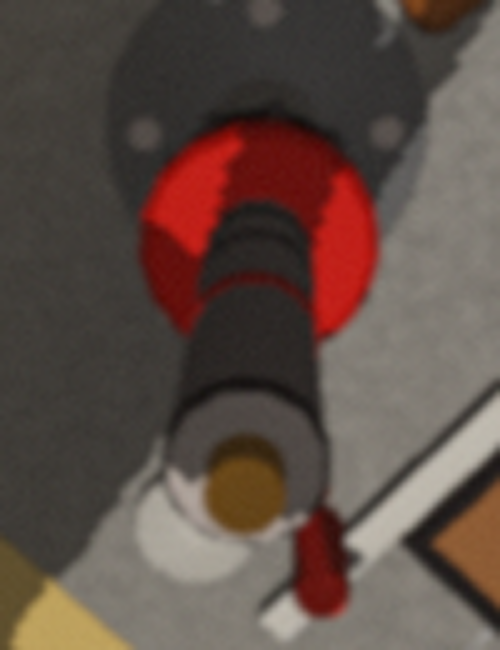

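Call:
play_rows:
  travel:
    - [0.1,0.5,0]
    - [0,0,-2]
    - [0,0,-2]
    - [0,0,-2]
    - [0,0,-1.6]
    - [0,0,-0.5]
    - [0,0,0]
  rotation:
    - [0,0,0]
    - [0,0,0]
    - [0,0,0]
    - [0,0,0]
    - [0,0,0]
    - [0,0,0]
    - [0,0,0]
  claw: [8.5,8.5,8.5,8.5,8.5,8.5,8.5]

```text
time_s: 9.07
position: [0.6241, 0.2057, 0.2419]
tool_rot: [[0.004, 0.649, -0.761], [0.004, -0.761, -0.649], [-1.0, -0.0, -0.005]]
ft_force: [-0.1, -0.8, 0.3]
grip_width: 0.0848
```

```bash
python3 - <<'E'
from h import *
o=env.observe(); print(o["position"],o["ft_force"])
cv2.imwrite("pics/wrist9.png",env.get_image("wrist")[:,:,::-1])
crop(env.get_image("scene"),"c9",300,60,440,240,3.3)
E
```

```text
[0.62411897 0.2056993  0.24192813] [-0.1012417  -0.79298336  0.25616058]
```

View pics/wrist9.png

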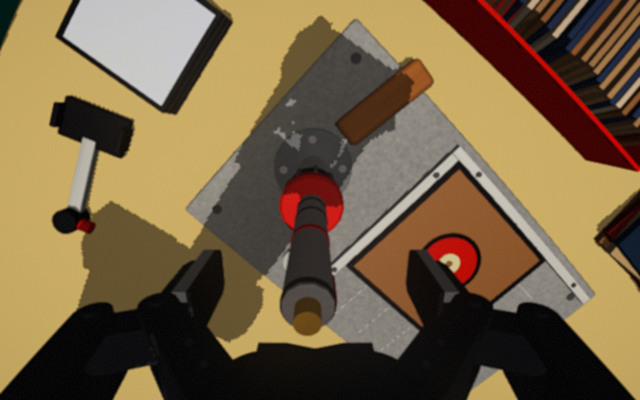

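View pics/c9.png

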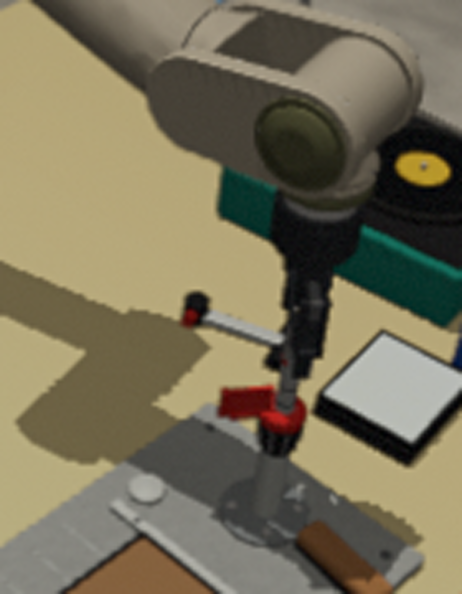

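Call:
play_rows:
  travel:
    - [0.1,0.4,0]
    - [0,0,0]
    - [0,0,0]
    - [0,0,0]
    - [0,0,0]
    - [0,0,0]
    - [0,0,0]
    - [0,0,0]
    - [0,0,0]
    - [0,0,0]
  rotation:
    - [0,-0.004,0]
    - [0,0,0]
    - [0,0,0]
    - [0,0,0]
    - [0,0,0]
    - [0,0,0]
    - [0,0,0]
    - [0,0,0]
    - [0,0,0]
    - [0,0,0]
  claw: [8.5,8.5,5,3,2.4,1.5,1.5,1.5,1.5,1.5]
  squeeze: 60

```text
time_s: 10.0
position: [0.6266, 0.2111, 0.2486]
tool_rot: [[0.018, 0.649, -0.76], [0.007, -0.761, -0.649], [-1.0, 0.007, -0.018]]
ft_force: [-1.4, 0.3, 0.8]
grip_width: 0.0185
```

```bash
python3 - <<'E'
from h import *
o=env.observe(); print(o["position"],o["ft_force"],o["wrist_torque"],o["grip_width"])
cv2.imwrite("pics/wrist10.png",env.get_image("wrist")[:,:,::-1])
crop(env.get_image("scene"),"c10",340,100,420,220,5)
E
```

```text
[0.62659283 0.2110556  0.24864848] [-1.35492961  0.25159827  0.81361137] [-0.00128899  0.0703615   0.03391757] 0.018474752572583335
```

View pics/wrist10.png

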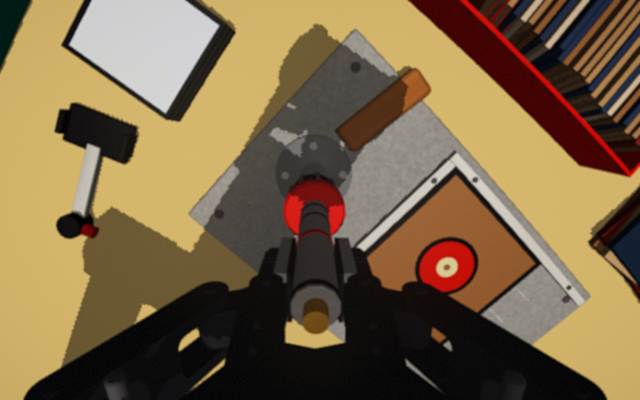

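View pics/c10.png

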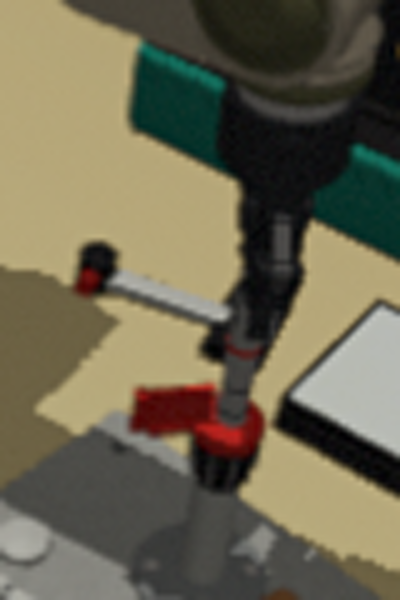

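Call:
play_rows:
  travel:
    - [0,0,0]
    - [0,0,0]
    - [-0.1,-0.1,-0.6]
    - [0,0,-0.6]
    - [0,0,-0.1]
    - [0,0,-0.1]
    - [0,0,-0.1]
    - [0,0,-0.1]
    - [0,0,-0.1]
  rotation:
    - [0.007,0.018,0]
    - [0,0,0]
    - [0,0,0]
    - [0,0,0]
    - [0,0,0]
    - [0,0,0]
    - [0,0,0]
    - [0,0,0]
    - [0,0,0]
  claw: [3.2,3.2,3.2,3.2,3.2,1.5,1.5,1.5,1.5]
  squeeze: 60

```text
time_s: 10.85
position: [0.6258, 0.2096, 0.2308]
tool_rot: [[-0.0, 0.649, -0.761], [0.014, -0.761, -0.649], [-1.0, -0.011, -0.009]]
ft_force: [-2.3, 0.6, 4.6]
grip_width: 0.0188
```

```bash
python3 - <<'E'
from h import *
o=env.observe(); print(o["position"],o["ft_force"],o["wrist_torque"],o["grip_width"])
E
```

```text
[0.6257618  0.20962538 0.23084072] [-2.27388692  0.62522567  4.60233232] [-0.1476664   0.29153509 -0.00133031] 0.01880025027888978
```

```bash
python3 - <<'E'
from h import *
i=env.camera_info("wrist"); o=env.observe(); print(o["position"],i["eye"])
w=env.get_image("wrist"); cv2.imwrite("pics/wrist11.png",w[:,:,::-1]); 
crop(w,"w11",270,160,370,290,5)
crop(env.get_image("side"),"s11",190,150,290,250,6)
c=np.array([.6252,.2093])
e=np.array(i["eye"])[:2]; d=(e-c)/np.linalg.norm(e-c)
for s in (0,3,6):
    s/=1000
    for z in (.231,.235,.201+0,):
        p=[*(c+.01*d),z-s]; print(s,z,proj(i,[p]).round(1))
    print("axis shoulder",proj(i,[[*c,.289-s],[*(c-.01*d),.289-s],[*(c+.01*d),.289-s]]).round(1).tolist())
E
```

```text
[0.6257618  0.20962538 0.23084072] [0.68026851 0.25455929 0.37352688]
0.0 0.231 [[315.6 238.6]]
0.0 0.235 [[315.6 242. ]]
0.0 0.201 [[316.1 218.1]]
axis shoulder [[313.5, 338.1], [312.9, 362.5], [314.1, 312.0]]
0.003 0.231 [[315.7 236.2]]
0.003 0.235 [[315.6 239.4]]
0.003 0.201 [[316.1 216.3]]
axis shoulder [[313.6, 331.9], [313.1, 355.9], [314.2, 306.3]]
0.006 0.231 [[315.7 233.9]]
0.006 0.235 [[315.7 237. ]]
0.006 0.201 [[316.2 214.7]]
axis shoulder [[313.7, 326.0], [313.2, 349.6], [314.3, 300.9]]
```

View pics/w11.png

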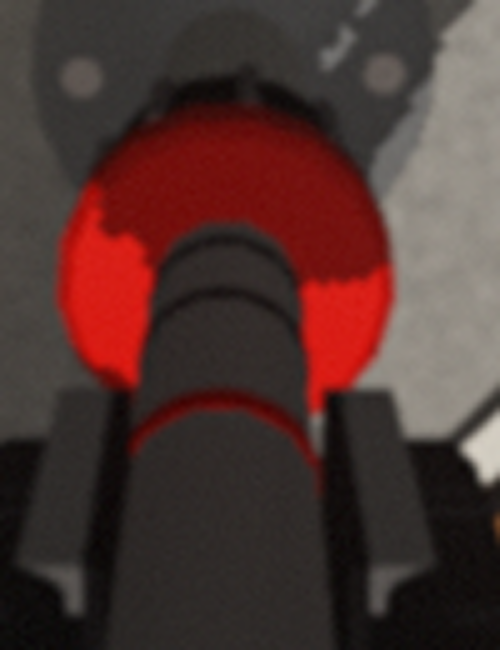

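View pics/s11.png

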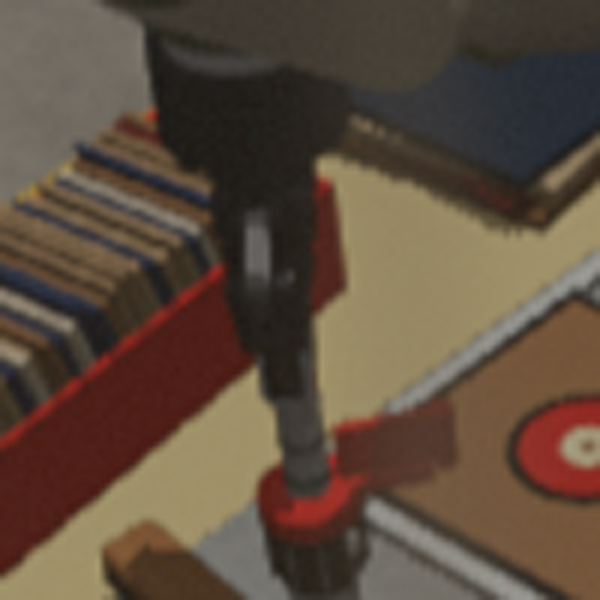

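Call:
play_rows:
  travel:
    - [0,0,0]
    - [0,0,0]
    - [0,0,0.5]
    - [0,0,0.3]
    - [0,0,0]
  rotation:
    - [0.014,0,0]
    - [0,0,0]
    - [0,0,0]
    - [0,0,0]
    - [0,0,0]
  claw: [3.2,3.2,3.2,3.2,3.2]

```text
time_s: 11.37
position: [0.6259, 0.2092, 0.238]
tool_rot: [[-0.002, 0.649, -0.761], [0.029, -0.761, -0.648], [-1.0, -0.024, -0.017]]
ft_force: [0.1, -0.8, -0.1]
grip_width: 0.0318
```

Call:
play_rows:
  travel:
    - [0,0,0.1]
    - [0,0,0]
    - [0,0,0]
    - [0,0,0]
    - [0,0,0]
  rotation:
    - [-0.029,-0.002,0]
    - [0,0,0]
    - [0,0,0]
    - [0,0,0]
    - [0,0,0]
  claw: [3.2,3.0,1.5,1.5,1.5]
  squeeze: 60

```text
time_s: 11.78
position: [0.6256, 0.2097, 0.2393]
tool_rot: [[-0.001, 0.649, -0.761], [0.002, -0.761, -0.649], [-1.0, -0.002, -0.001]]
ft_force: [0.3, 0.4, 0.1]
grip_width: 0.0186
```

```bash
python3 - <<'E'
from h import *
i=env.camera_info("wrist"); o=env.observe(); print(o["position"],o["ft_force"],o["grip_width"],np.array(o["tool_rot"])[:,0])
w=env.get_image("wrist"); cv2.imwrite("pics/wrist12.png",w[:,:,::-1]); 
crop(w,"w12",270,160,370,290,5)
for c in ([.6252,.2093],[.6258,.2097]):
    c=np.array(c); e=np.array(i["eye"])[:2]; d=(e-c)/np.linalg.norm(e-c)
    for z in (.231,.235,.171):print(z,proj(i,[[*(c+.01*d),z]]).round(1), proj(i,[[*(c+.01*d),z-.002]]).round(1))
E
```

```text
[0.62562256 0.20970699 0.23931355] [0.33283422 0.43307956 0.14421029] 0.018625030271248635 [-7.54313597e-04  1.90428362e-03 -9.99997902e-01]
0.231 [[315.6 231.9]] [[315.6 230.5]]
0.235 [[315.6 235. ]] [[315.6 233.5]]
0.171 [[315.6 198.7]] [[315.6 197.9]]
0.231 [[315.7 230.6]] [[315.7 229.2]]
0.235 [[315.7 233.7]] [[315.7 232.1]]
0.171 [[315.7 197.8]] [[315.7 197. ]]
```

View pics/w12.png

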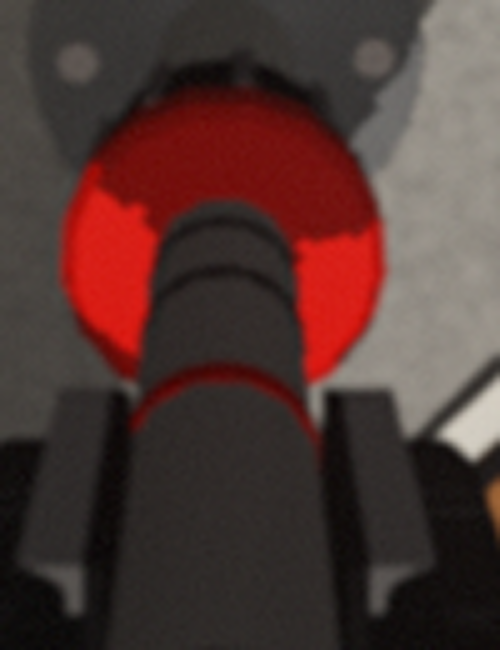

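Call:
play_rows:
  travel:
    - [0,0,-0.8]
    - [0,0,-1]
    - [0,0,-1]
    - [0,0,-1]
  rotation:
    - [0,0,0]
    - [0,0,0]
    - [0,0,0]
    - [0,0,0]
  claw: [1.5,1.5,1.5,1.5]
  squeeze: 80

```text
time_s: 12.17
position: [0.6256, 0.2097, 0.2048]
tool_rot: [[0.005, 0.649, -0.761], [0.004, -0.761, -0.649], [-1.0, 0.0, -0.006]]
ft_force: [-3.2, 0.7, 5.8]
grip_width: 0.0184
```

Call:
play_rows:
  travel:
    - [0,0,-0.9]
    - [0,0,-0.8]
    - [0,0,-0.5]
    - [0,0,-0.2]
    - [0,0,0]
  rotation:
    - [-0.004,0.005,0]
    - [0,0,0]
    - [0,0,0]
    - [0,0,0]
    - [0,0,0]
  claw: [1.5,1.5,1.5,1.5,1.5]
  squeeze: 80

```text
time_s: 12.58
position: [0.6256, 0.2097, 0.1813]
tool_rot: [[0.003, 0.649, -0.761], [0.002, -0.761, -0.649], [-1.0, 0.0, -0.003]]
ft_force: [-2.5, 0.6, 5.3]
grip_width: 0.0185
```

```bash
python3 - <<'E'
from h import *
i=env.camera_info("wrist"); o=env.observe(); print(o["position"],o["ft_force"],o["grip_width"],np.array(o["tool_rot"])[:,0])
w=env.get_image("wrist"); cv2.imwrite("pics/wrist13.png",w[:,:,::-1]); 
crop(w,"w13",250,170,380,290,5)
crop(env.get_image("side"),"s13",190,170,290,270,6)
E
```

```text
[0.62555667 0.20970427 0.18126474] [-2.47735286  0.59220557  5.34167276] 0.01850278542107518 [ 0.00282153  0.00207236 -0.99999387]
```

View pics/w13.png

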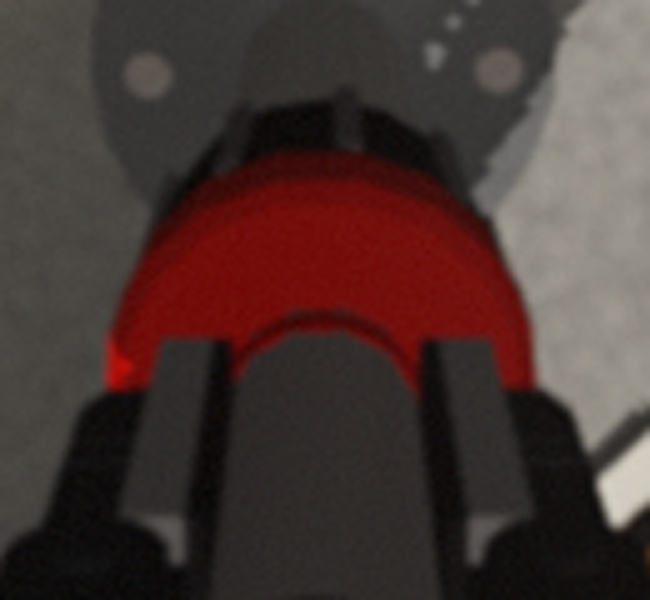

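View pics/s13.png

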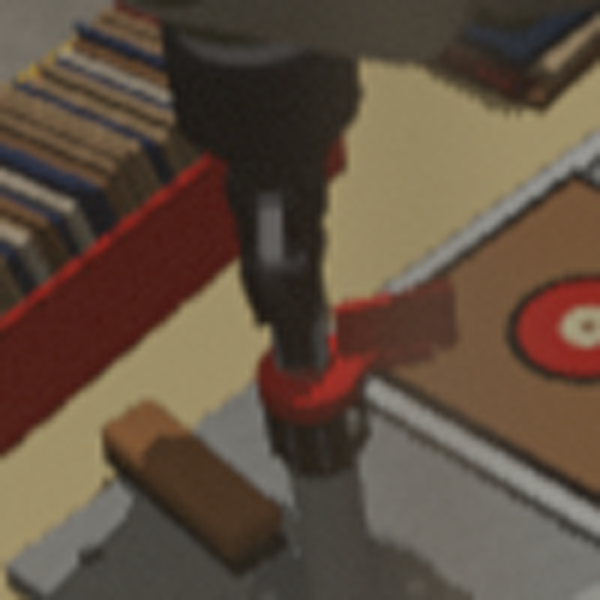

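Call:
play_rows:
  travel:
    - [0,0,-0.2]
    - [0,0,-0.1]
  rotation:
    - [0,0,0]
    - [0,0,0]
  claw: [1.5,1.5]

```text
time_s: 12.85
position: [0.6256, 0.2098, 0.1798]
tool_rot: [[0.004, 0.649, -0.761], [0.003, -0.761, -0.649], [-1.0, 0.001, -0.005]]
ft_force: [-3.3, 0.1, 6.3]
grip_width: 0.0186
```

Call:
play_rows:
  travel:
    - [0,0,-0.05]
    - [0,0,-0.05]
    - [0,0,-0.05]
    - [0,0,-0.05]
  rotation:
    - [0,0,-0.08]
    - [0,0,-0.1]
    - [0,0,-0.1]
    - [0,0,-0.1]
  claw: [1.5,1.5,1.5,1.5]

```text
time_s: 13.18
position: [0.6257, 0.2093, 0.1797]
tool_rot: [[0.007, 0.307, -0.952], [0.0, -0.952, -0.307], [-1.0, 0.002, -0.007]]
ft_force: [-0.8, 0.9, 5.5]
grip_width: 0.0182
```

Call:
play_rows:
  travel:
    - [0,0,-0.06]
    - [0,0,-0.06]
    - [0,0,-0.06]
    - [0,0,-0.06]
    - [0,0,-0.06]
  rotation:
    - [0,0.005,-0.1]
    - [0,0.002,-0.1]
    - [0,0,-0.1]
    - [0,0,-0.1]
    - [0,0,-0.1]
  claw: [1.5,1.5,1.5,1.5,1.5]

```text
time_s: 13.6
position: [0.6267, 0.2079, 0.1798]
tool_rot: [[0.004, -0.213, -0.977], [-0.002, -0.977, 0.213], [-1.0, 0.001, -0.004]]
ft_force: [-2.6, -1.0, 6.2]
grip_width: 0.0187
```

```bash
python3 - <<'E'
from h import *
o=env.observe(); print(o["position"],o["ft_force"],o["wrist_torque"],o["q"])
w=env.get_image("wrist"); cv2.imwrite("pics/wrist14.png",w[:,:,::-1]); 
crop(env.get_image("side"),"s14",190,150,290,250,5)
crop(env.get_image("scene"),"c14",340,120,420,220,5)
E
```

```text
[0.62672873 0.20794028 0.17975833] [-2.58509085 -0.98275835  6.2465163 ] [0.1460852  1.00602873 0.14043196] [  8.16006569  35.03654977  59.86780856  -0.13901735  84.90879439
 110.44911854]
```

View pics/s14.png

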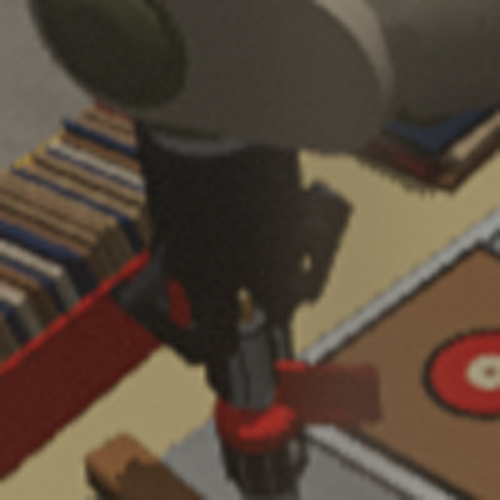

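View pics/c14.png

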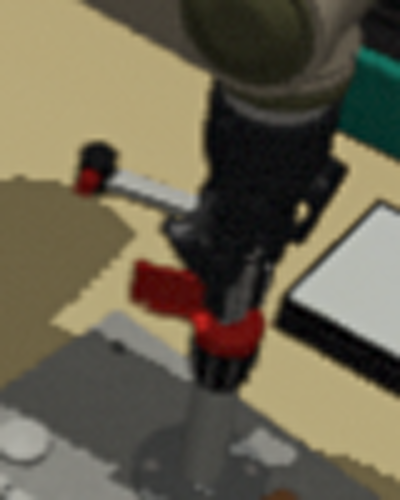

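View pics/wrist14.png

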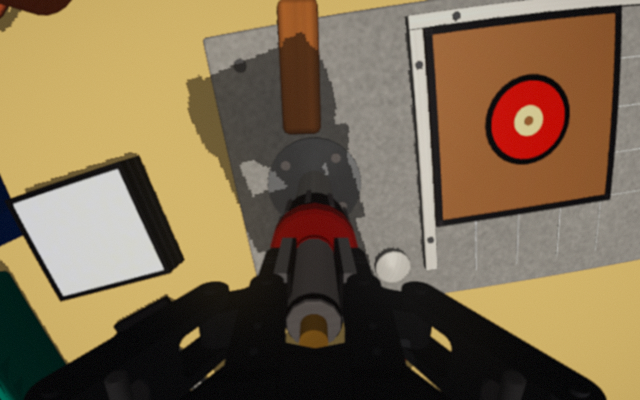

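Call:
play_rows:
  travel:
    - [-0.03,0.08,-0.07]
    - [-0.03,0.05,-0.07]
    - [0,0.03,-0.07]
    - [0,0.03,-0.07]
  rotation:
    - [0,0.003,-0.1]
    - [0,0.002,-0.1]
    - [0,0,-0.1]
    - [0,0,-0.08]
  claw: [1.5,1.5,1.5,1.5]

```text
time_s: 14.08
position: [0.6263, 0.2075, 0.1797]
tool_rot: [[-0.001, -0.569, -0.822], [-0.005, -0.822, 0.569], [-1.0, 0.005, -0.002]]
ft_force: [-4.6, -1.3, 7.3]
grip_width: 0.0181
```

```bash
python3 - <<'E'
from h import *
o=env.observe(); print(o["position"],o["ft_force"],o["wrist_torque"],o["q"])
crop(env.get_image("side"),"s15",190,150,290,250,5)
crop(env.get_image("scene"),"c15",340,120,420,220,5)
E
```

```text
[0.62627627 0.20745842 0.17971017] [-4.60724842 -1.2509893   7.26937753] [0.08823768 1.06903653 0.1666304 ] [  8.17645878  35.12201509  59.71322845  -0.27258332  85.26684038
 132.88895223]
```

View pics/s15.png

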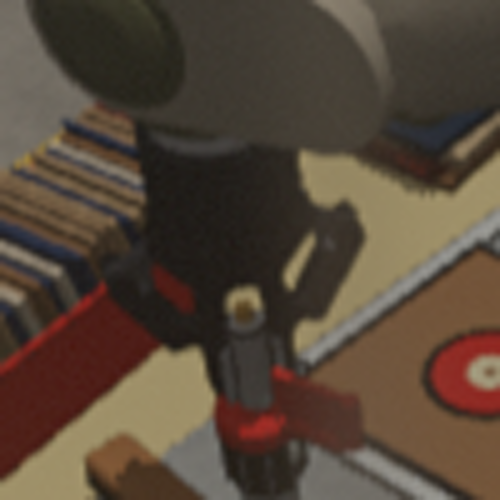

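View pics/c15.png

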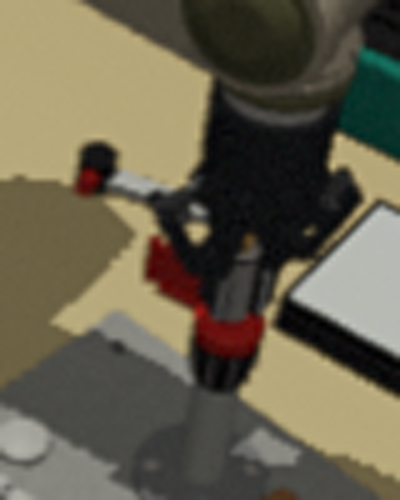

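```bash
python3 - <<'E'
from h import *
for n,uv in (("side",(262,229.3)),("scene",(370.4,167.6))):
    p=unproj(env.camera_info(n),[uv],.201)[0]; d=p[:2]-[.6252,.2088]; print(p,np.linalg.norm(d),np.degrees(np.arctan2(d[1],d[0]))%360-176.7)
E
```

```text
[0.55862735 0.19902127 0.201     ] 0.06728700525077258 11.656310089975477
[0.56457405 0.20129726 0.201     ] 0.06108843273275819 10.354747940970725
```

Call:
play_rows:
  travel:
    - [-0.02,0.05,-0.08]
    - [-0.02,0.05,-0.08]
    - [0,0.03,-0.08]
  rotation:
    - [0,0.001,-0.1]
    - [0,0,-0.08]
    - [0,0,-0.05]
  claw: [1.5,1.5,1.5]

```text
time_s: 14.43
position: [0.626, 0.2066, 0.1797]
tool_rot: [[-0.002, -0.747, -0.665], [-0.007, -0.665, 0.747], [-1.0, 0.006, -0.004]]
ft_force: [-3.3, -4.8, 7.0]
grip_width: 0.0183
```

```bash
python3 - <<'E'
from h import *
o=env.observe(); print(o["position"],o["ft_force"],o["wrist_torque"],o["q"])
crop(env.get_image("side"),"s16",190,150,290,250,5)
crop(env.get_image("scene"),"c16",340,120,420,220,5)
E
```

```text
[0.62602943 0.20662713 0.1797154 ] [-3.34374913 -4.82753334  7.04510479] [-0.13481305  0.73043728  0.26079819] [  8.15120089  35.10006696  59.75474348  -0.38456788  85.29184225
 146.47806117]
```

View pics/s16.png

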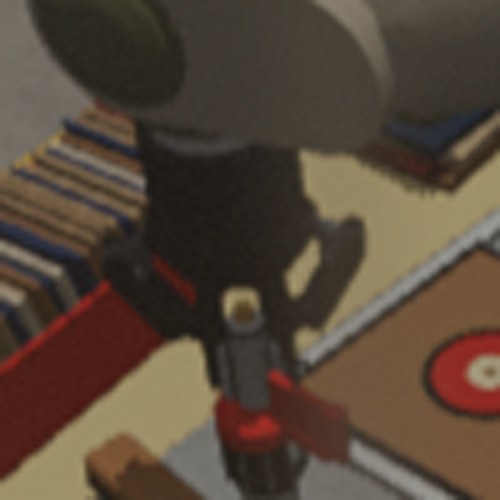

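View pics/c16.png

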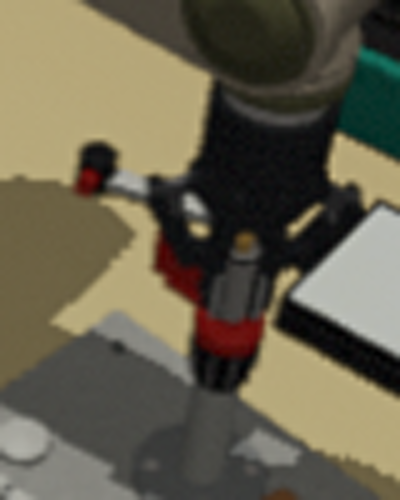

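```bash
python3 - <<'E'
from h import *
for n,uv in (("side",(259.8,231.6)),):
    p=unproj(env.camera_info(n),[uv],.201)[0]; d=p[:2]-[.6252,.2088]; print(p,np.linalg.norm(d),np.degrees(np.arctan2(d[1],d[0]))%360-176.7)
E
```

```text
[0.55761606 0.20862348 0.201     ] 0.06758417190487621 3.449650139756187
```

Call:
play_rows:
  travel:
    - [-0.02,0.08,-0.08]
    - [-0.02,0.08,-0.08]
  rotation:
    - [0,0,-0.06]
    - [0,0,-0.06]
  claw: [1.5,1.5]

```text
time_s: 14.7
position: [0.6266, 0.2054, 0.1799]
tool_rot: [[0.001, -0.822, -0.569], [-0.011, -0.569, 0.822], [-1.0, 0.005, -0.009]]
ft_force: [-3.6, -8.9, 7.2]
grip_width: 0.0184
```

```bash
python3 - <<'E'
from h import *
o=env.observe(); print(o["position"],o["ft_force"],o["wrist_torque"],o["q"])
crop(env.get_image("side"),"s17",190,150,290,250,5)
E
```

```text
[0.62663585 0.2053746  0.17990027] [-3.57127952 -8.93321818  7.1595411 ] [-0.99841728  0.55004475  0.30487763] [  8.12326571  35.084198    59.75525252  -0.60997513  85.20655392
 153.46596029]
```

View pics/s17.png

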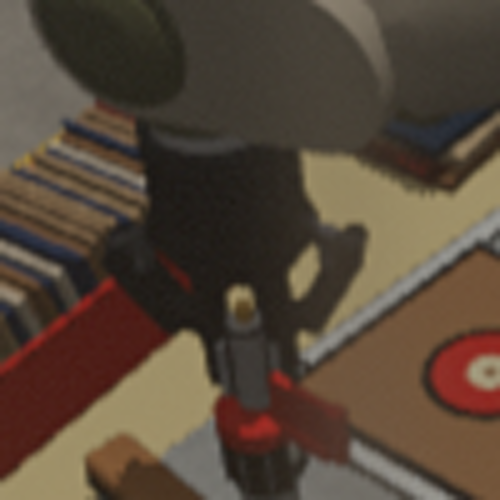

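```bash
python3 - <<'E'
from h import *
out=[]
for n,(x0,y0) in (("side",(215,200)),("scene",(355,150))):
    im=env.get_image(n); i=env.camera_info(n)
    for deg in (0,4):
        s=8; a=cv2.resize(im[y0:y0+50,x0:x0+50,::-1],None,fx=s,fy=s,interpolation=cv2.INTER_CUBIC)
        t=np.radians(176.7+deg); u=np.array([np.cos(t),np.sin(t)]); v=np.array([-u[1],u[0]]); c=np.array([.6252,.2088])
        for h in (-.003,.003):
            P=[[*(c+r*u+h*v),z] for r,z in ((.013,.201),(.065,.201),(.065,.171),(.013,.171))]
            q=((proj(i,P)-[x0,y0]+.5)*s).astype(int)
            cv2.polylines(a,[q.reshape(-1,1,2)],True,(0,255,0) if h>0 else (255,255,0),1)
        out.append(a)
cv2.imwrite("pics/ov17.png",cv2.resize(np.vstack([np.hstack(out[:2]),np.hstack(out[2:])]),(600,600)))
E
```

```text
(no output)
```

View pics/ov17.png

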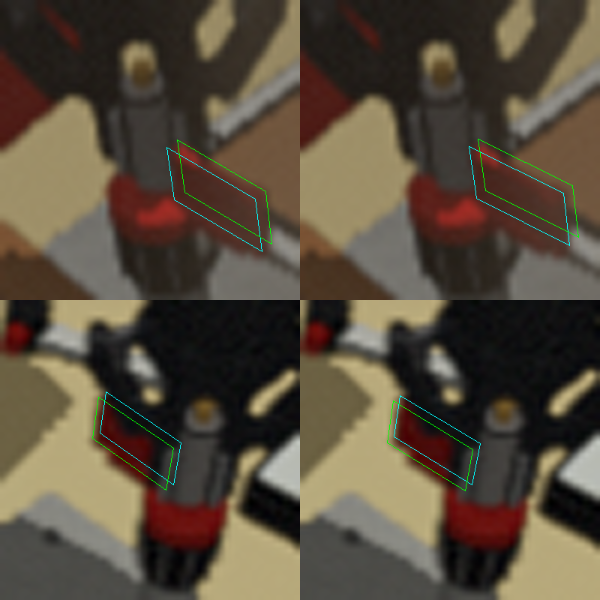

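Call:
play_rows:
  travel:
    - [-0.05,0.15,-0.1]
    - [0,0.08,-0.1]
  rotation:
    - [0.009,0,0.04]
    - [0,0,0.02]
  claw: [1.5,1.5]

```text
time_s: 15.02
position: [0.6267, 0.2057, 0.1798]
tool_rot: [[0.003, -0.785, -0.62], [-0.003, -0.62, 0.785], [-1.0, -0.001, -0.005]]
ft_force: [-4.0, 0.3, 9.3]
grip_width: 0.0186
```

```bash
python3 - <<'E'
from h import *
o=env.observe(); print(o["position"],o["ft_force"],o["wrist_torque"],o["time_s"],np.array(o["tool_rot"])[:,0])
w=env.get_image("wrist"); cv2.imwrite("pics/wrist18.png",w[:,:,::-1]); crop(w,"w18",250,170,380,290,5)
crop(env.get_image("side"),"s18",190,150,290,250,5)
o=env.observe(); print(o["position"])
E
```

```text
[0.62673456 0.20573109 0.17984055] [-3.97771289  0.31838052  9.28200587] [-0.06006311  0.99336311  0.08135108] 15.0167 [ 0.00349046 -0.00346119 -0.99998792]
[0.62665928 0.20585714 0.17981292]
```

View pics/w18.png

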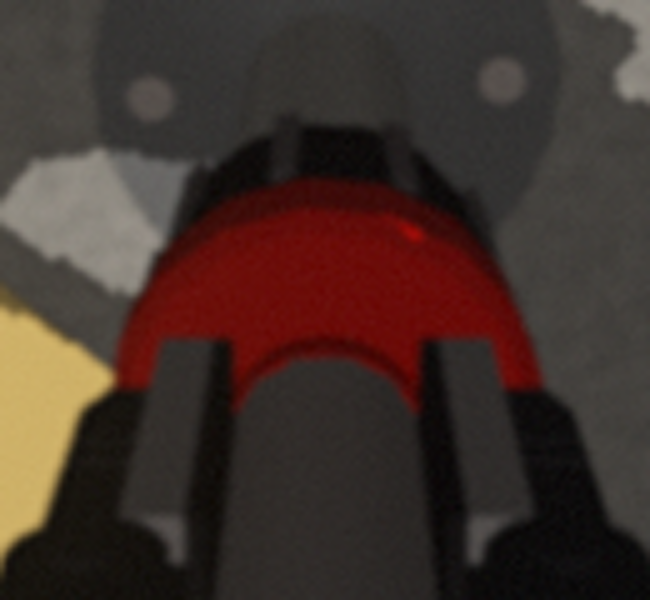

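View pics/s18.png

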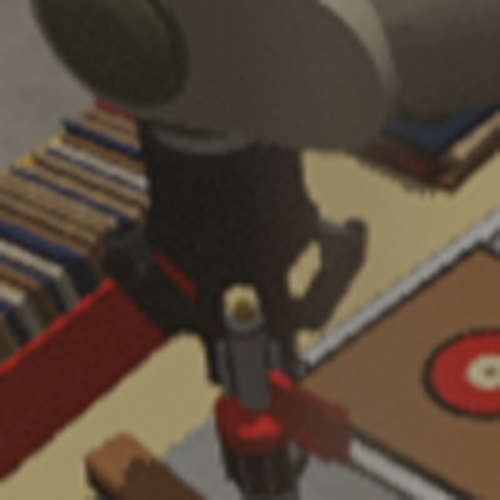

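```bash
python3 - <<'E'
from h import *
a=cv2.imread("pics/wrist13.png"); b=cv2.imread("pics/wrist18.png")
f=lambda m,y:cv2.convertScaleAbs(cv2.resize(m[y:y+40,290:340],None,fx=8,fy=12,interpolation=cv2.INTER_NEAREST),alpha=1.8)
cv2.imwrite("pics/cmp.png",np.hstack([f(a,220),f(b,224)]))
for n,m in (("13",a),("18",b)):
    print(n); 
    for y in range(226,248): print(y,m[y,310:320].mean(0).round().astype(int)[::-1].tolist())
E
```

```text
13
226 [116, 13, 10]
227 [116, 12, 10]
228 [116, 14, 10]
229 [116, 13, 10]
230 [115, 14, 11]
231 [102, 17, 15]
232 [75, 17, 15]
233 [64, 13, 12]
234 [73, 8, 7]
235 [83, 14, 13]
236 [78, 30, 28]
237 [58, 41, 39]
238 [48, 44, 42]
239 [48, 44, 42]
240 [49, 44, 42]
241 [48, 44, 42]
242 [49, 44, 42]
243 [49, 44, 42]
244 [48, 43, 41]
245 [49, 45, 42]
246 [49, 44, 42]
247 [48, 43, 41]
18
226 [108, 12, 8]
227 [107, 11, 7]
228 [108, 11, 8]
229 [108, 12, 9]
230 [108, 12, 8]
231 [107, 12, 8]
232 [108, 12, 8]
233 [108, 12, 8]
234 [108, 12, 9]
235 [107, 10, 6]
236 [103, 11, 7]
237 [88, 9, 6]
238 [70, 7, 4]
239 [70, 8, 6]
240 [77, 13, 12]
241 [75, 27, 25]
242 [58, 40, 38]
243 [48, 44, 42]
244 [48, 44, 41]
245 [49, 44, 42]
246 [49, 44, 42]
247 [49, 44, 42]
```

View pics/cmp.png

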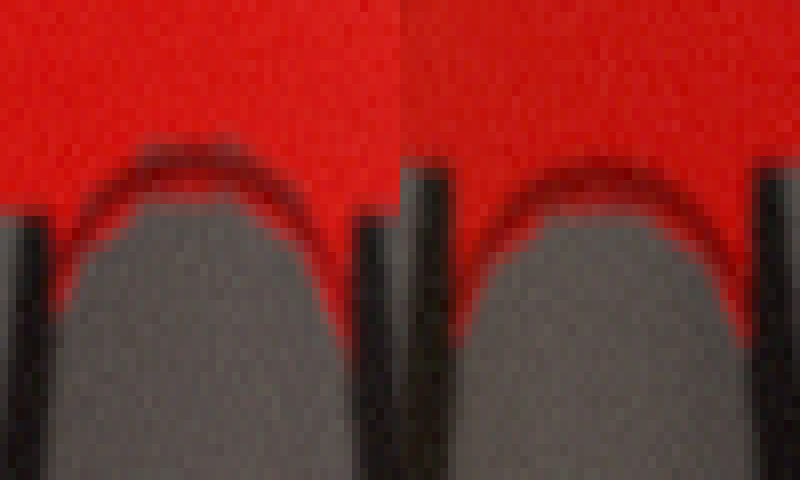

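```bash
python3 - <<'E'
from h import *
from scipy.optimize import brentq
i=env.camera_info("wrist"); 
o=env.observe()
R=np.array(o["tool_rot"]);p=np.array(o["position"])
Rc=R.T@np.array(i["rotation"]); ec=R.T@(np.array(i["eye"])-p)
def cam(pos,rot): 
    j=dict(i); j["eye"]=pos+rot@ec; j["rotation"]=rot@Rc; return j
def tool(yaw,x):
    x=np.array(x,float);x/=np.linalg.norm(x); y=np.array([np.cos(yaw),np.sin(yaw),0]); y-=x*(x@y); y/=np.linalg.norm(y)
    return np.c_[x,y,np.cross(x,y)]
A=cam(np.array([.62556,.20970,.18126]),tool(np.arctan2(-.761,.649),[.0028,.0021,-1]))
B=cam(np.array([.62670,.2058,.17983]),R)
def row(j,c,r,z):
    e=np.array(j["eye"])[:2]; d=(e-c)/np.linalg.norm(e-c); return proj(j,[[*(c+r*d),z]])[0][1]
for c in ([.6252,.2088],[.6256,.2097],[.6246,.2080]):
    c=np.array(c)
    rh=[brentq(lambda r:row(j,c,r,.171)-v,.0,.03) for j,v in ((A,231.4),(B,237.2))]
    zt=[brentq(lambda z:row(j,c,.01,z)-v,.15,.2) for j,v in ((A,236.4),(B,241.4))]
    print(c,"hole r",np.round(rh,4),"ring top z",np.round(zt,4))
E
```

```text
[0.6252 0.2088] hole r [0.0088 0.0086] ring top z [0.1803 0.1794]
[0.6256 0.2097] hole r [0.0079 0.0091] ring top z [0.1823 0.1784]
[0.6246 0.208 ] hole r [0.0098 0.0084] ring top z [0.178 0.18 ]
```

Call:
play_rows:
  travel:
    - [0,0,-0.2]
    - [0,0,-0.15]
  rotation:
    - [0,0,0]
    - [0,0,0]
  claw: [1.5,1.5]

```text
time_s: 15.28
position: [0.6266, 0.2057, 0.1787]
tool_rot: [[0.006, -0.785, -0.619], [-0.004, -0.619, 0.785], [-1.0, -0.002, -0.006]]
ft_force: [-3.8, 0.2, 8.6]
grip_width: 0.0186
```

```bash
python3 - <<'E'
from h import *
for k in range(2):
    o=env.observe(); print(o["time_s"],o["position"],o["ft_force"],o["wrist_torque"])
    w=env.get_image("wrist")
cv2.imwrite("pics/wrist19.png",w[:,:,::-1])
for y in range(233,246): print(y,w[y,310:320].mean(0).round().astype(int).tolist())
E
```

```text
15.2833 [0.62663956 0.20567149 0.17873558] [-3.75348732  0.18570895  8.55633449] [0.08968873 0.92107687 0.1809399 ]
15.3333 [0.62660312 0.20567045 0.178735  ] [-4.08306818  0.76091169  9.00957982] [0.04656123 0.84680428 0.0824516 ]
233 [107, 11, 7]
234 [108, 12, 8]
235 [107, 11, 7]
236 [106, 10, 7]
237 [95, 10, 6]
238 [76, 8, 5]
239 [69, 7, 5]
240 [77, 13, 12]
241 [75, 28, 26]
242 [58, 40, 38]
243 [48, 44, 42]
244 [48, 44, 41]
245 [48, 44, 42]
```

```bash
python3 - <<'E'
from h import *
s=env.get_image("side"); crop(s,"s19",190,150,290,250,5); crop(env.get_image("scene"),"c19",250,120,440,280,4)
ims=[cv2.imread(f"pics/{n}.png") for n in ("s15","s16","s17","s19")]
for m in ims:
    # red lever mask centroid right of leg
    h=m[360:480,300:380].astype(int); k=(h[...,2]>h[...,1]*2)&(h[...,2]>60)&(h[...,1]<45)
    ys,xs=np.nonzero(k); print(k.sum(),xs.mean()+300,ys.mean()+360,xs.max()+300)
cv2.imwrite("pics/cmp2.png",np.hstack([m[330:490,200:380] for m in ims]))
E
```

```text
18 301.3333333333333 383.1666666666667 303
11 301.3636363636364 394.0909090909091 303
13 301.2307692307692 393.7692307692308 303
3 300.3333333333333 393.6666666666667 301
```

View pics/cmp2.png

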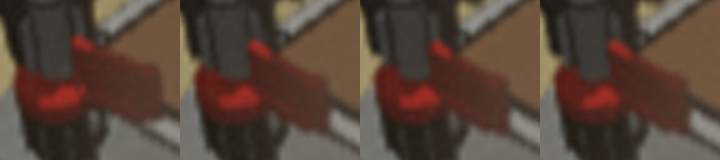

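View pics/c19.png

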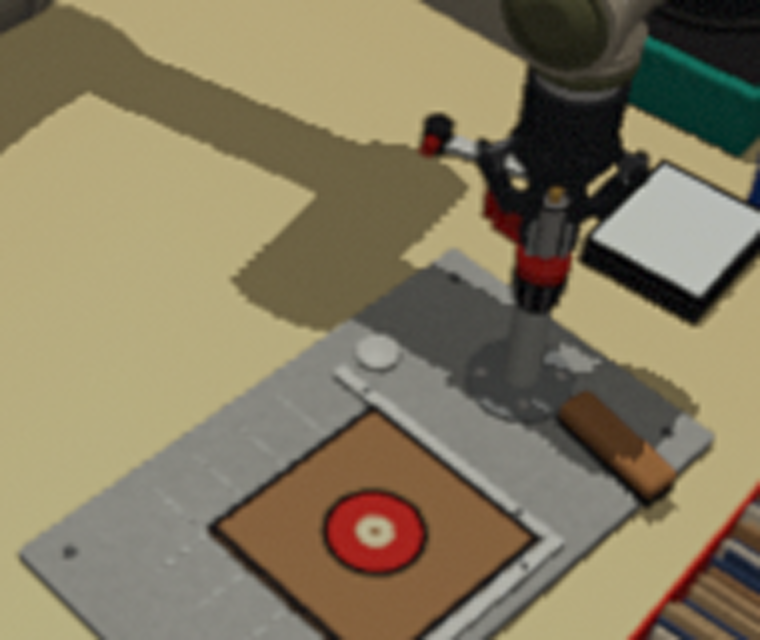

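```bash
python3 - <<'E'
from rig import env
o=env.observe(); print(o["position"],o["ft_force"],o["grip_width"])
print(env.close_job())
E
```

```text
[0.62662636 0.20570289 0.17873789] [-3.36290151  1.17837703  8.43679838] 0.018477267072853222
the job is handed in; nothing more can be done
None
```

The job is handed in at about 15.4 s. The single is in the corner, the leg is held down at its mark, and the cam lever is closed.

- **Single:** I pushed it onto the left stop, then onto the far stop. The pictures from above show it flush along both. The label centre measures within about 2 mm of the home position.
- **Leg:** It took three grips. On the first the hand had crept up the leg, and the second was too low, so I let the leg rise and regripped at a better height. It is now about 60.6 mm down by the tool reading, while the wrist picture puts the ring's lower edge within about 0.3 mm of the rim. The two readings disagree by about half a millimetre, perhaps from slight slip in the pads. The hand sits about 3 mm off the leg's axis.
- **Cam lever:** I swung it clockwise while holding the leg down. It stopped moving in the side picture even as I turned the hand another 7°, so I took it to be at its closed stop. The projected outline at 0° fits best, though one earlier tip reading gave 3.4°, within about 2° of measuring error. I then backed the hand off 3° to take the side load off.
- **Forces and other items:** The highest wrist force I read was about 27 N. The brush, puck and camera arm look untouched in the last picture. I did not check the other bystanders in it, but the arm never went near them.

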